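# Close the open vacuum-manifold ports and draw the leak-test plunger to its mark

## Robot

A 6-joint arm with a two-finger parallel gripper is mounted at the origin on a cart in front of the work surface, level with it; the furniture and walls round the work are solid. World frame = base frame: x ahead of the robot, y to its left, z up, the work surface at z = 0. Lengths are in m, angles in degrees, forces in N, time in s.
With the tool pointing down it reaches from about 0.35 to 0.95 m from the base axis. Payload 17.4 kg.
Tool frame: the origin (TCP) lies on the centre line of the jaws, within the pads' length; the fingertips stand robot.tips_ahead ahead of it and the grasp point (between the pads) lies 3 mm ahead of it (robot.tips_ahead is the distance from the TCP to the fingertips, in m); z points along the fingers, y is the line along which they close (so a half turn about z gives the same grasp; the last joint's range is limited). The gripper opens to 93 mm and grips with 3 to 60 N. Pads are 15 mm wide; open, the fingers measure 128 mm over their backs; the gripper's body (75 mm by 188 mm) begins 65 mm behind the grasp point.
Start: joints at [63.61, 6.646, 82.598, -0, 90.757, -2.166], TCP at [0.277, 0.616, 0.241] pointing down, gripper open.
Joint ranges: [-162.19, 162.19], [-47.58, 125.68], [4.15, 143.07], [-65.23, 245.23], [0.69, 171.88], [-170.13, 170.13]. Speed limits (degrees/s): [108.29, 108.29, 127.2, 180, 180, 180].

## Interface

Orientations are given as a 3x3 rotation matrix whose columns are the frame's x, y, z axes.
In Python, from bench import robot gives the robot as it stands.
- The arm moves only by the shell command python3 -m inch 'ROWS' [OPENING] [FORCE]. ROWS is a JSON object of lists of equal length, an entry for each row: "travel": the shift along the tool's x, y, z as a fraction of full scale, a list of three; "delta_rot": the turn, a rotation vector about the tool's x, y, z as a fraction of full scale, a list of three. In form: {"travel": [[dx, dy, dz], ...], "delta_rot": [[ax, ay, az], ...]}. A call has exactly 5 rows; each row is the pose to reach, as a shift and turn from the pose commanded when the call began, along the tool's axes at that moment; what a row does not reach only later rows make up. Full scale, the value 1, is 0.12 m for a shift and 90 degrees for a turn. A row lasts 1/12 s, in which the tool goes at most 41.7 mm and 7.16 degrees, less where a joint would pass 70% of its speed; a pose out of reach is approached as far as the arm can. A call with a number of a shift or a turn outside -1 to 1 is refused whole. A call with a gripper value outside its range is refused whole. OPENING is the closure, from 0 (fully open) to 1 (shut), set as the call begins (- or left out, the last holds). The fingers move at their own pace and stop on an object; FORCE is the grip in N (left out, the last holds). Time passes only in rows, so rows that repeat a pose let the fingers close, or fill a call up. It gives the time, the measured TCP pose, the force, the opening and the grip force at its end, in the units of the state.
- robot.sense(): the state, without advancing time (a new reading comes with each control period).
- robot.get_image(name): name is "scene" or "top"; returns (picture, depth): 420x560x3 uint8, red, green, blue; 420x560 float32, m along the optical axis (not along the pixel's ray), 0 where there is no reading.
- robot.get_calibration(name): a dict with "fx", "fy", "cx", "cy" (pixels), "k1" (the pictures are not rectified: a ray, as slopes to the right and down, at radius r is drawn at 1 + k1 r^2 times it, then the intrinsics apply), "origin" and "orientation" of the camera in the world. Camera axes: x right, y down, z forward; pixel columns grow to the right and rows downward; lengths in m; the calibration is good to about 2 mm. A picture is of the moment at which its call begins. get_calibration takes no time and is no camera call.
- robot.close_job(): hands the job in; it is judged then, once.
The state is a dict: "time_s": time; "joint_pos": joint angles; "qd": joint speeds; "effort": joint torques, N m; "tcp_pos": TCP position; "tool_rot": TCP orientation; "wrist_force": force on the tool from outside, world axes, zero at the start; "ft_torque": the same for the moment, N m; "grip_width": finger opening in m; "finger_force": force on a finger pad.
Only numpy, scipy, OpenCV 4.12 (cv2) and the standard library are available. Lean on these libraries where they do the work, as an engineer would, in place of code of your own. Each camera call takes 0.05 s, during which the arm holds its last target. There are 200 camera calls.

## Task

Get the vacuum manifold ready for its leak test: put a spare grey stopper fully home and upright in each port cup that is still open, leaving the ports already closed and the other things on the bench as they are. Then take the black grip of the plunger in the glass cylinder and draw it straight up, without forcing it sideways against the glass, until the red ring is level with the cylinder's rim. Keep hold of it there: the job finishes with the gripper still holding the plunger at the mark.

Things in the scene. Friction and masses are not known exactly. Their poses are not given: they have to be found in the camera images.
- manifold: Aluminium bar 52 x 370 mm, top 45 mm above the bench, on two dark feet; fixed. Origin on the bench under its middle; y along the bar to the robot's left, x across it, away from the robot, z up. Ports stand at y = 160, 100, 40 and -20 mm, a glass cylinder at y = -130 mm, a gauge (64 mm high) at the left end, a shut-off cock at the right.
- cylinder_rim (a point): Centre of the mouth of the upright glass cylinder, on the bore's axis at the height of its rim, 145 mm above the bench. Bore 27.6 mm, its floor 50 mm above the bench; 40 mm outside, collars 50 mm.
- plunger: White glass plunger sliding in the cylinder, 26 mm in diameter, 98 mm long, then a neck and a black ribbed grip; loose, 0.14 to 0.28 kg, 0.8 mm play all round; it sinks back when let go. Origin in the middle of its lower end, z up along its axis. At the start it is pushed right in, its lower end on the bore's floor.
- plunger_grip (a point): Middle of the plunger's black round grip, 32 mm in diameter, 24 mm tall (12 mm above and below this point), with a 15 mm thick, 14 mm long neck under it. At the start 174 mm above the bench, 29 mm above the rim. Grip it from above.
- plunger_mark (a point): On the plunger's axis at the middle of the red ring, a 4 mm band, 45 mm above its lower end: at the start 50 mm below the rim, so the plunger is to be drawn 50 mm; 45 mm then stay in the bore.
- port_1: One of four like open brass port cups in a row on the bar, 50 mm outside at the flared lip. Which cup stands where in the row, and so which two places are empty, varies. Origin on its axis at its underside (45 mm above the bench), z up; inner floor 15 mm, rim 30 mm above the origin; opening 39 mm wide at the lip, 35.4 mm below it, 15 mm deep. Fixed.
- port_2: One of four like open brass port cups in a row on the bar, 50 mm outside at the flared lip. Which cup stands where in the row, and so which two places are empty, varies. Origin on its axis at its underside (45 mm above the bench), z up; inner floor 15 mm, rim 30 mm above the origin; opening 39 mm wide at the lip, 35.4 mm below it, 15 mm deep. Fixed.
- port_3: One of four like open brass port cups in a row on the bar, 50 mm outside at the flared lip. Which cup stands where in the row, and so which two places are empty, varies. Origin on its axis at its underside (45 mm above the bench), z up; inner floor 15 mm, rim 30 mm above the origin; opening 39 mm wide at the lip, 35.4 mm below it, 15 mm deep. Fixed.
- port_4: One of four like open brass port cups in a row on the bar, 50 mm outside at the flared lip. Which cup stands where in the row, and so which two places are empty, varies. Origin on its axis at its underside (45 mm above the bench), z up; inner floor 15 mm, rim 30 mm above the origin; opening 39 mm wide at the lip, 35.4 mm below it, 15 mm deep. Fixed.
- stopper_1: One of four like solid dark-grey stoppers (40 g, rigid), 30 mm tall, 38 mm across at the top, 31 mm at the foot; two close ports, two are spares standing on the bench in front. Origin in the middle of the foot, z up. Fully home it stands on the cup's floor, 15 mm showing above the rim; it drops in without force. Grip the top 12 mm, fingers closing across the row.
- stopper_2: One of four like solid dark-grey stoppers (40 g, rigid), 30 mm tall, 38 mm across at the top, 31 mm at the foot; two close ports, two are spares standing on the bench in front. Origin in the middle of the foot, z up. Fully home it stands on the cup's floor, 15 mm showing above the rim; it drops in without force. Grip the top 12 mm, fingers closing across the row.
- stopper_3: One of four like solid dark-grey stoppers (40 g, rigid), 30 mm tall, 38 mm across at the top, 31 mm at the foot; two close ports, two are spares standing on the bench in front. Origin in the middle of the foot, z up. Fully home it stands on the cup's floor, 15 mm showing above the rim; it drops in without force. Grip the top 12 mm, fingers closing across the row.
- stopper_4: One of four like solid dark-grey stoppers (40 g, rigid), 30 mm tall, 38 mm across at the top, 31 mm at the foot; two close ports, two are spares standing on the bench in front. Origin in the middle of the foot, z up. Fully home it stands on the cup's floor, 15 mm showing above the rim; it drops in without force. Grip the top 12 mm, fingers closing across the row.
- bench_timer: White digital bench timer 62 x 66 x 18 mm, lying on the bench right of the work; origin under its centre. To be left alone.
- flask: 50 ml conical flask, 50 mm wide, 85 mm tall, left of the work; origin under its centre. To be left alone.
- tin: Flat grease tin, 62 mm wide, 22 mm tall, in front on the left; origin under its centre. To be left alone.
- bored_stopper: Red rubber stopper with a bored hole, 30 mm wide, 28 mm tall, on the right: no use as a plug, to be left alone. Origin under its centre.
Not all that is in view belongs to the job. What is shaped like the stopper_4 but green or pink is not meant.

How it is judged (in metres and radians):
On the way, in this order (a step that is already met when the one before it is completed fails the run):
1. every port is closed with a grey stopper, fully home and upright (((horizontal distance between stopper_3 and port_2 below 0.004 m and z of stopper_3 in the frame of port_2 below 0.019 m and angle between stopper_3's own z axis and vertical below 0.12 rad) or (horizontal distance between stopper_4 and port_2 below 0.004 m and z of stopper_4 in the frame of port_2 below 0.019 m and angle between stopper_4's own z axis and vertical below 0.12 rad)) and ((horizontal distance between stopper_3 and port_4 below 0.004 m and z of stopper_3 in the frame of port_4 below 0.019 m and angle between stopper_3's own z axis and vertical below 0.12 rad) or (horizontal distance between stopper_4 and port_4 below 0.004 m and z of stopper_4 in the frame of port_4 below 0.019 m and angle between stopper_4's own z axis and vertical below 0.12 rad)) and horizontal distance between stopper_1 and port_1 below 0.004 m and z of stopper_1 in the frame of port_1 below 0.019 m and angle between each of stopper_1, stopper_2's own z axis and vertical below 0.12 rad and horizontal distance between stopper_2 and port_3 below 0.004 m and z of stopper_2 in the frame of port_3 below 0.019 m), for 0.2 s.
2. the gripper holds the plunger drawn straight up with its red ring level with the rim (z of plunger_mark in the frame of cylinder_rim between -0.005 and 0.005 m and angle between the z axis of plunger and the z axis of manifold, either way round below 0.06 rad and horizontal distance between plunger_mark and cylinder_rim below 0.005 m and contact force between the fingers and plunger above 1 N), for 0.2 s.
At the end, for the whole second after the job is handed in: All four ports hold a grey stopper: centred within 4 mm, within 4 mm of fully home, within 7 degrees of upright. The gripper holds the plunger (over 1 N) at rest, red ring within 5 mm of the rim's level, in line with the bore, pressing on the glass with under 12 N (all of step 1 and all of step 2 and linear speed of plunger below 0.01 m/s and contact force between plunger and manifold below 12 N); the arm keeps its last pose, push and grip.
It fails at once if the plunger is drawn while a port is still open (z of plunger_mark in the frame of cylinder_rim above -0.035 m and not (((horizontal distance between stopper_3 and port_2 below 0.004 m and z of stopper_3 in the frame of port_2 below 0.019 m and angle between stopper_3's own z axis and vertical below 0.12 rad) or (horizontal distance between stopper_4 and port_2 below 0.004 m and z of stopper_4 in the frame of port_2 below 0.019 m and angle between stopper_4's own z axis and vertical below 0.12 rad)) and ((horizontal distance between stopper_3 and port_4 below 0.004 m and z of stopper_3 in the frame of port_4 below 0.019 m and angle between stopper_3's own z axis and vertical below 0.12 rad) or (horizontal distance between stopper_4 and port_4 below 0.004 m and z of stopper_4 in the frame of port_4 below 0.019 m and angle between stopper_4's own z axis and vertical below 0.12 rad)) and horizontal distance between stopper_1 and port_1 below 0.004 m and z of stopper_1 in the frame of port_1 below 0.019 m and angle between each of stopper_1, stopper_2's own z axis and vertical below 0.12 rad and horizontal distance between stopper_2 and port_3 below 0.004 m and z of stopper_2 in the frame of port_3 below 0.019 m)).
It fails at once if the plunger is drawn more than 20 mm past the mark (z of plunger_mark in the frame of cylinder_rim above 0.02 m).
It fails at once if the plunger, once lifted, is forced against the glass with more than 25 N (z of plunger_mark in the frame of cylinder_rim above -0.047 m and contact force between plunger and manifold above 25 N).
It fails at once if a stopper that already closed a port is pulled out (distance of any of stopper_1, stopper_2 from where it was at the start of the episode above 0.012 m).
It fails at once if a bystander is pushed 3 cm away or tipped over (distance of any of bench_timer, flask, tin, bored_stopper from where it was at the start of the episode above 0.03 m or angle between any of bench_timer, flask, tin, bored_stopper's own z axis and vertical above 0.5 rad).
It also fails if it takes over 64 s, if anything falls off the work surface, if the arm or the gripper's body presses on something with over 40 N, if the wrist force passes 120 N, or if a joint passes its speed limit or range.

## Working session

There is one attempt and no reset: what is moved stays moved. The work goes in short steps, Python scripts to look and compute and a shell command to move; the robot and the scene stay as the last step left them, time stands still between calls to the robot, and variables do not carry over. Pictures are saved under pics/ and viewed, at most 11 in all, crops included, and the job is handed in when it is done.

```bash
mkdir -p pics; ls
cat > h.py <<'E'
import numpy as np, cv2
from bench import robot
def grab(n,f):
    im,d=robot.get_image(n); cv2.imwrite(f,im[:,:,::-1]); np.save(f'/tmp/{n}.npy',d); np.save(f'/tmp/{n}_im.npy',im); return im,d
def ray(n,u,v):
    c=robot.get_calibration(n); x=(u-c['cx'])/c['fx']; y=(v-c['cy'])/c['fy']
    K=np.array([[c['fx'],0,c['cx']],[0,c['fy'],c['cy']],[0,0,1.]])
    p=cv2.undistortPoints(np.array([[[u,v]]],float),K,np.array([c['k1'],0,0,0.]))[0,0]
    return np.array(c['origin']),np.array(c['orientation'])@np.array([p[0],p[1],1])
def onplane(n,u,v,z):
    o,r=ray(n,u,v); return o+r*(z-o[2])/r[2]
def atdepth(n,u,v,d):
    o,r=ray(n,u,v); return o+r*d
E
python3 - <<'E'
from h import *
for n in('scene','top'): grab(n,f'pics/{n}0.png'); print(robot.get_calibration(n))
s=robot.sense(); print({k:np.round(v,3).tolist() for k,v in s.items()}, robot.tips_ahead)
E
```

```text
pics
{'fx': 432.8052340330553, 'fy': 432.8052340330553, 'cx': 275.06967387623365, 'cy': 215.1746709119866, 'k1': -0.0758357153378104, 'origin': array([-0.10513851, -0.72922513,  0.77522757]), 'orientation': array([[ 0.77422639, -0.36551205,  0.5166957 ],
       [-0.63287649, -0.43885783,  0.63786453],
       [-0.00639122, -0.82085611, -0.57109929]])}
{'fx': 387.302019534214, 'fy': 387.302019534214, 'cx': 279.24629957287135, 'cy': 205.8017837479582, 'k1': -0.01700764256430025, 'origin': array([0.381648  , 0.00209697, 1.1050928 ]), 'orientation': array([[ 0.01076287, -0.99255699,  0.12130452],
       [-0.99981116, -0.01264493, -0.01475606],
       [ 0.01618012, -0.12112279, -0.99250565]])}
{'time_s': 0.1, 'joint_pos': [63.609, 6.671, 82.631, 0.0, 90.757, -2.166], 'qd': [-0.124, 0.005, -0.082, 0.019, 0.1, 0.028], 'effort': [0.003, -72.29, -62.387, 0.078, 0.023, -0.0], 'tcp_pos': [0.277, 0.615, 0.24], 'tool_rot': [[-0.912, 0.41, -0.0], [0.41, 0.912, -0.001], [0.0, -0.001, -1.0]], 'wrist_force': [-0.105, -0.046, 0.064], 'ft_torque': [-0.05, 0.006, 0.045], 'finger_force': 0.0, 'grip_width': 0.093} 0.022
```

View pics/scene0.png

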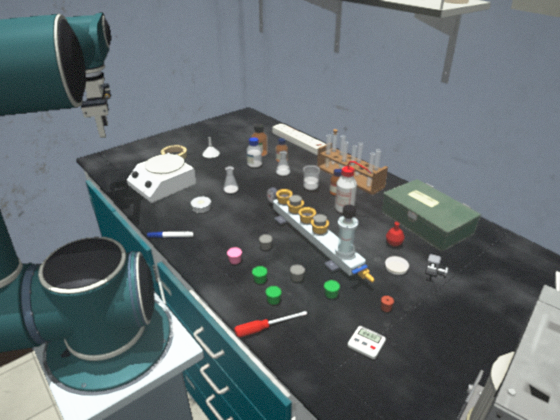

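View pics/top0.png

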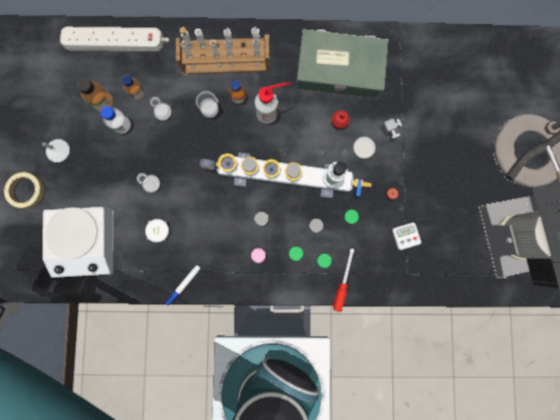

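The top view shows the ports at about (228,163), (250,166), (271,169) and (293,172), and the plunger at (338,170).
Candidates for the spare stoppers in the top view:
- Grey: (262,218) and (316,226).
- Pink, rejected: (258,256).
- Green, rejected: (296,254), (324,261) and (351,217).
- Red bored stopper, rejected: (393,194).

I choose the two grey ones and check them in a crop.

Run:
```python
from h import *
t=np.load('/tmp/top_im.npy'); s=np.load('/tmp/scene_im.npy')
a=cv2.resize(t[140:240,190:390],None,fx=4,fy=3,interpolation=2)[:, :, ::-1]
b=cv2.resize(s[170:300,220:420],None,fx=4,fy=2.3,interpolation=2)[:, :, ::-1]
cv2.imwrite('pics/crop.png',np.vstack([a,b])[:600])
hsv=cv2.cvtColor(t,cv2.COLOR_RGB2HSV)
# grey spares: low saturation, medium value
for nm,(u0,v0,u1,v1) in dict(sA=(248,205,276,232),sB=(302,213,330,240)).items():
    m=((hsv[v0:v1,u0:u1,2]>60)).astype(np.uint8)
    n,l,st,c=cv2.connectedComponentsWithStats(m); i=1+np.argmax(st[1:,4]); u,v=c[i]+[u0,v0]
    print(nm,st[i],u,v,onplane('top',u,v,.026).round(4))
m=cv2.inRange(hsv,(12,90,90),(32,255,255)); m[:,310:]=0;m[:150]=0;m[185:]=0;m[:,:210]=0
ys,xs=np.nonzero(m)
for u0 in (228,250,271,293):
    k=abs(xs-u0)<=11; c,r=cv2.minEnclosingCircle(np.c_[xs[k],ys[k]].astype(np.float32)); print('port',c,r,onplane('top',c[0]*1.,c[1]*1.,.075).round(4), t[int(c[1])-1:int(c[1])+2,int(c[0])-1:int(c[0])+2].mean((0,1)).round())
d=np.load('/tmp/top.npy')
for u in (228,250,271,293): 
    v=round(163+(u-228)*.138); dd=d[v,u]; print(u,v,atdepth('top',u,v,dd).round(4))
```

```text
sA [  0   0  28  27 756] 261.5 218.0 [0.4786 0.0353 0.026 ]
sB [  0   0  28  27 617] 314.56564019448945 228.27228525121555 [ 0.4516 -0.1132  0.026 ]
port (226.10000610351562, 162.0) 9.940418243408203 [0.6254 0.1322 0.075 ] [119. 120. 131.]
port (250.0, 165.0) 9.219644546508789 [0.618  0.0673 0.075 ] [178. 178. 174.]
port (271.0, 167.5833282470703) 9.469719886779785 [0.6117 0.0103 0.075 ] [116. 118. 130.]
port (292.96478271484375, 170.7816925048828) 9.268756866455078 [ 0.6037 -0.0494  0.075 ] [178. 178. 175.]
228 163 [0.6262 0.1289 0.0599]
250 166 [0.6112 0.0661 0.0926]
271 169 [0.6109 0.0103 0.0607]
293 172 [ 0.5972 -0.0488  0.0898]
```

View pics/crop.png

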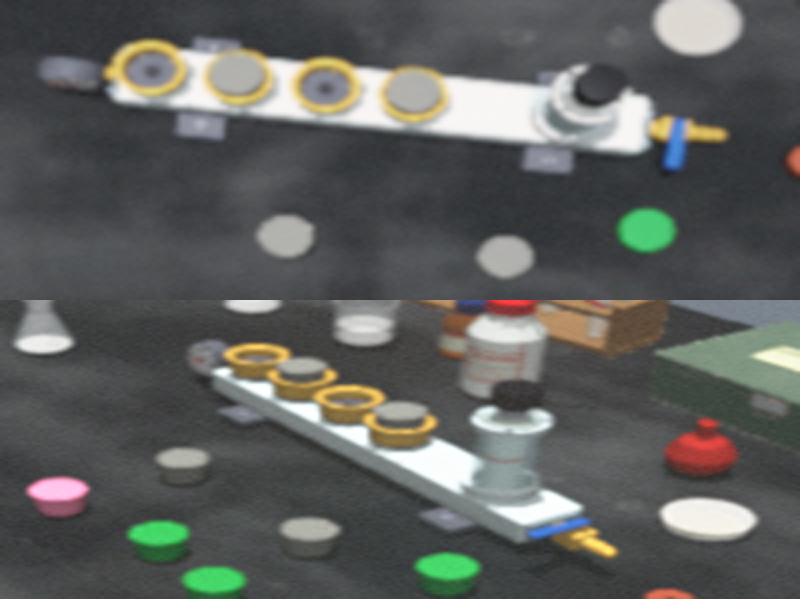

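The crop shows that the open (hollow) cups are at y=+160 (top view 228,163) and y=+40 (271,169). The cups at +100 and -20 are already closed. The spares are plain grey tops, as described. Next I refine the positions.

```bash
cat > m.py <<'E'
from h import *
def spare(n,u0,v0,z,R=13):
    im=cv2.GaussianBlur(np.load(f'/tmp/{n}_im.npy'),(3,3),0).astype(float).mean(2); u0=int(u0);v0=int(v0)
    p=im[v0-R:v0+R+1,u0-R:u0+R+1]; lo,hi=np.percentile(p,15),np.percentile(p,92)
    m=(p>(lo+hi)/2).astype(np.uint8); k,l,st,c=cv2.connectedComponentsWithStats(m); i=1+np.argmax(st[1:,4]); u,v=c[i]+[u0-R,v0-R]
    return st[i].tolist(),u,v,onplane(n,u,v,z).round(4)
def lips(n,cs,R):
    im=np.load(f'/tmp/{n}_im.npy'); hsv=cv2.cvtColor(im,cv2.COLOR_RGB2HSV); m=cv2.inRange(hsv,(12,80,80),(34,255,255)); P=[]
    for u0,v0 in cs:
        ys,xs=np.nonzero(m); k=np.hypot(xs-u0,ys-v0)<R
        h=cv2.convexHull(np.c_[xs[k],ys[k]].astype(np.float32)); M=cv2.moments(h); u,v=M['m10']/M['m00'],M['m01']/M['m00']
        P.append(onplane(n,u,v,.072)); print(n,round(u,1),round(v,1),cv2.boundingRect(h),P[-1].round(4))
    P=np.array(P)[:,:2]; Y=np.array([.16,.1,.04,-.02])[:len(P)]
    A=np.c_[np.ones(4),Y]; 
    c=np.linalg.lstsq(A,P,rcond=None)[0]; e=c[1]/np.linalg.norm(c[1]); o=P.mean(0)-e*Y.mean()
    print('spacing',np.linalg.norm(c[1]),'res mm',((P-A@c)*1e3).round(1).tolist()); print('origin',o.round(4),'ang',np.degrees(np.arctan2(-e[0],e[1])).round(2))
    for y in (.16,.04,-.13): print(y,(o+e*y).round(4))
E
python3 - <<'E'
from m import *
for c in((262,218),(316,226)): print(spare('top',*c,.030))
lips('top',[(227.5,162.5),(250,166),(271,168),(293,171)],11.5)
lips('scene',[(284,197),(296,203),(307,215),(320,224)],11)
d=np.load('/tmp/top.npy')
g=np.load('/tmp/top_im.npy'); 
m=(g.max(2)<45).astype(np.uint8); m[:155]=0;m[190:]=0;m[:,:325]=0;m[:,352:]=0
k,l,st,c=cv2.connectedComponentsWithStats(m); 
for i in range(1,k):
    if st[i,4]>40: print(st[i],c[i],onplane('top',*c[i],.186).round(4))
E
```

```text
([5, 7, 14, 14, 152], np.float64(260.82236842105266), np.float64(218.2565789473684), array([0.4775, 0.037 , 0.03  ]))
([6, 6, 14, 14, 150], np.float64(315.82), np.float64(225.16), array([ 0.46  , -0.1163,  0.03  ]))
top 226.5 161.8 (217, 153, 19, 19) [0.6266 0.1315 0.072 ]
top 249.9 165.4 (241, 156, 17, 19) [0.6176 0.0678 0.072 ]
top 271.1 167.7 (263, 159, 17, 19) [0.612  0.0099 0.072 ]
top 292.9 170.8 (285, 162, 17, 19) [ 0.6042 -0.0493  0.072 ]
spacing 1.0076380512965373 res mm [[0.6, 1.5], [-1.1, -2.2], [0.6, -0.0], [-0.0, 0.8]]
origin [ 0.6067 -0.0295] ang -6.9
0.16 [0.6259 0.1293]
0.04 [0.6115 0.0102]
-0.13 [ 0.5911 -0.1586]
scene 284.6 196.2 (276, 188, 17, 19) [0.6172 0.1156 0.072 ]
scene 295.3 203.9 (286, 193, 21, 21) [0.6141 0.0631 0.072 ]
scene 307.1 214.2 (297, 205, 20, 20) [0.6043 0.0016 0.072 ]
scene 319.1 224.3 (310, 215, 20, 19) [ 0.5966 -0.0555  0.072 ]
spacing 0.9654280134185412 res mm [[-1.6, -1.8], [2.5, 3.2], [-0.2, -0.9], [-0.7, -0.5]]
origin [ 0.5994 -0.0383] ang -7.07
0.16 [0.6191 0.1205]
0.04 [0.6044 0.0014]
-0.13 [ 0.5834 -0.1673]
```

```bash
python3 -m inch '{"travel":[[-0.16,-0.2,0],[-0.32,-0.4,0],[-0.48,-0.6,0],[-0.64,-0.8,0],[-0.8,-1,0]],"delta_rot":[[0,0,0.078],[0,0,0.156],[0,0,0.234],[0,0,0.312],[0,0,0.39]]}' 0
cat > w.py <<'E'
import sys
from h import *
# python3 w.py x y z -> needed shift in tool axes as fractions; yaw to target
s=robot.sense(); R=np.array(s['tool_rot']); p=np.array(s['tcp_pos'])
for a in sys.argv[1:]:
    t=np.array(eval(a)); print(a,'->',(R.T@(t-p)/.12).round(3))
yaw=np.degrees(np.arctan2(R[1,1],R[0,1])); print('t',round(s['time_s'],2),'p',p.round(4),'yaw',yaw.round(2),'dz turn frac',round((yaw+6.9)/90,4),'tilt',R[:2,2].round(4),'w',s['grip_width'],'F',np.round(s['wrist_force'],1),'ff',s['finger_force'])
E
python3 w.py '[.4775,.037,.2]'
```

```text
time_s: 0.52
tcp_pos: [0.3153, 0.4653, 0.2401]
tool_rot: [[-0.505, 0.863, -0.0], [0.863, 0.505, -0.001], [-0.0, -0.001, -1.0]]
wrist_force: [1.2, 0.4, -0.1]
grip_width: 0.093
finger_force: 0.0
[.4775,.037,.2] -> [-3.763 -0.636  0.336]
t 0.52 p [0.3153 0.4653 0.2401] yaw 30.34 dz turn frac 0.4138 tilt [-0.0003 -0.0006] w 0.0929600346012743 F [ 1.2  0.4 -0.1] ff 0.0
```

```bash
python3 -m inch '{"travel":[[-0.2,-0.04,0],[-0.4,-0.08,0],[-0.6,-0.12,0],[-0.8,-0.16,0],[-1,-0.2,0]],"delta_rot":[[0,0,0.08],[0,0,0.16],[0,0,0.24],[0,0,0.32],[0,0,0.39]]}' >/dev/null; python3 w.py '[.4775,.037,.2]'
```

```text
[.4775,.037,.2] -> [-2.515  1.227  0.337]
t 0.93 p [0.3559 0.3501 0.2404] yaw -4.78 dz turn frac 0.0235 tilt [-0.0002 -0.0002] w 0.09311713174835047 F [ 0.3 -0.3 -0.6] ff 0.0
```

```bash
python3 -m inch '{"travel":[[-0.2,0.12,0],[-0.4,0.24,0],[-0.6,0.36,0],[-0.8,0.48,0],[-1,0.6,0]],"delta_rot":[[0,0,0.01],[0,0,0.024],[0,0,0.024],[0,0,0.024],[0,0,0.024]]}' 0.25 >/dev/null; python3 -m inch '{"travel":[[-0.2,0.12,0.06],[-0.4,0.24,0.12],[-0.6,0.36,0.18],[-0.8,0.48,0.24],[-1,0.6,0.3]],"delta_rot":[[0,0,0],[0,0,0],[0,0,0],[0,0,0],[0,0,0]]}' >/dev/null; python3 w.py '[.4775,.037,.1]'
```

```text
[.4775,.037,.1] -> [-0.498  0.067  0.868]
t 1.77 p [0.4764 0.0972 0.2042] yaw -6.59 dz turn frac 0.0035 tilt [-0.  0.] w 0.06940851616409757 F [ 1.   0.2 -1. ] ff 0.0
```

```bash
python3 -m inch '{"travel":[[-0.2,0.03,0.2],[-0.4,0.067,0.4],[-0.498,0.067,0.6],[-0.498,0.067,0.8],[-0.498,0.067,0.868]],"delta_rot":[[0,0,0.0035],[0,0,0.0035],[0,0,0.0035],[0,0,0.0035],[0,0,0.0035]]}' 0.25 >/dev/null; python3 w.py '[.4775,.037,.041]'
```

```text
[.4775,.037,.041] -> [-0.003  0.016  0.467]
t 2.18 p [0.4758 0.0376 0.097 ] yaw -6.99 dz turn frac -0.0009 tilt [-0.0041 -0.0001] w 0.06973249880108533 F [-1.2  0.4 -0.9] ff 0.0
```

```bash
python3 - <<'E'
from h import *
a,_=grab('scene','pics/s1.png'); b,_=grab('top','pics/t1.png')
A=cv2.resize(a[190:300,200:340],(560,440),interpolation=2); B=cv2.resize(b[180:260,220:300],(440,440),interpolation=2)
cv2.imwrite('pics/c1.png',cv2.resize(np.hstack([A,B]),(800,352))[:,:,::-1])
E
python3 w.py '[.4775,.037,.041]'
```

```text
[.4775,.037,.041] -> [-0.01   0.011  0.485]
t 2.28 p [0.4765 0.0384 0.0992] yaw -6.91 dz turn frac -0.0001 tilt [-0.0028 -0.    ] w 0.06955042397463439 F [-0.1 -0.4  0.9] ff 0.0
```

View pics/c1.png

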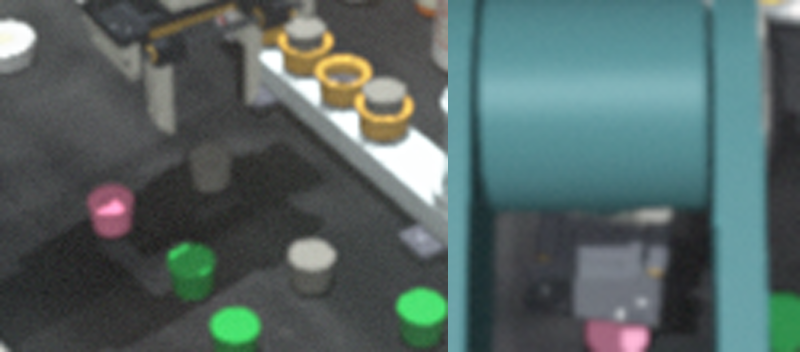

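In the scene crop (left panel) the open fingers, at about (162,95) and (250,75), hang above and on either side of grey spare A at about (210,165). In the top view the arm hides it. I descend and grip.

```bash
python3 -m inch '{"travel":[[-0.01,0.011,0.12],[-0.01,0.011,0.24],[-0.01,0.011,0.36],[-0.01,0.011,0.485],[-0.01,0.011,0.485]],"delta_rot":[[0,0,0],[0,0,0],[0,0,0],[0,0,0],[0,0,0]]}' >/dev/null; python3 w.py '[.4775,.037,.041]';  python3 -m inch '{"travel":[[0,0,0],[0,0,0],[0,0,0],[0,0,0],[0,0,0]],"delta_rot":[[0,0,0],[0,0,0],[0,0,0],[0,0,0],[0,0,0]]}' 1 15 ;python3 -m inch '{"travel":[[0,0,0],[0,0,0],[0,0,0],[0,0,0],[0,0,0]],"delta_rot":[[0,0,0],[0,0,0],[0,0,0],[0,0,0],[0,0,0]]}' 1 15 >/dev/null; python3 w.py '[.4775,.037,.041]' '[.6259,.1293,.16]'
```

```text
[.4775,.037,.041] -> [-0.005 -0.004  0.003]
t 2.7 p [0.478  0.0375 0.0414] yaw -6.85 dz turn frac 0.0006 tilt [-0.0016 -0.    ] w 0.06990644942199031 F [-0.9  0.8  0. ] ff 0.0
time_s: 3.12
tcp_pos: [0.4788, 0.037, 0.043]
tool_rot: [[0.12, 0.993, 0.001], [0.993, -0.12, 0.0], [0.0, 0.001, -1.0]]
wrist_force: [0.6, 0.4, -0.7]
grip_width: 0.0408
finger_force: 0.0
[.4775,.037,.041] -> [-0.001 -0.01   0.015]
[.6259,.1293,.16] -> [ 0.911  1.126 -0.976]
t 3.53 p [0.4787 0.037  0.0428] yaw -6.9 dz turn frac -0.0 tilt [0.0007 0.    ] w 0.03583272806167888 F [-0.2  1.5  5.4] ff 15.000636619515717
```

```bash
python3 -m inch '{"travel":[[0,0,-0.1],[0,0,-0.2],[0,0,-0.4],[0,0,-0.6],[0,0,-0.8]],"delta_rot":[[0,0,0],[0,0,0],[0,0,0],[0,0,0],[0,0,0]]}' >/dev/null
python3 - <<'E'
from h import *
a,_=grab('scene','pics/s2.png')
cv2.imwrite('pics/c2.png',cv2.resize(a[170:280,190:330],(700,550),interpolation=2)[:,:,::-1])
E
python3 w.py '[.6259,.1293,.16]'
```

```text
[.6259,.1293,.16] -> [ 0.91   1.116 -0.112]
t 4.0 p [0.4799 0.037  0.1456] yaw -6.9 dz turn frac 0.0 tilt [0.0062 0.0002] w 0.035647436025007306 F [ 1.1 -0.1  5.5] ff 14.999998561106622
```

View pics/c2.png

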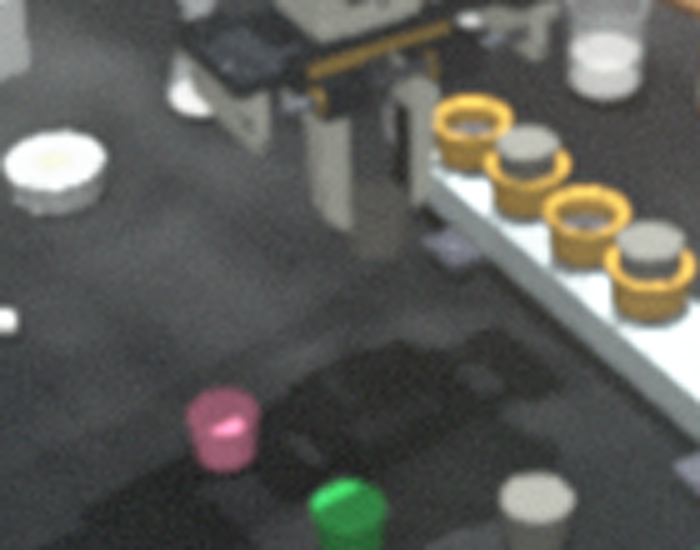

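The stopper hangs upright between the pads (crop about 378,220), with both open cups clear. I carry it to the leftmost cup.

```bash
python3 -m inch '{"travel":[[0.15,0.15,-0.11],[0.35,0.4,-0.11],[0.55,0.65,-0.11],[0.75,0.9,-0.11],[0.91,1,-0.11]],"delta_rot":[[0,0,0],[0,0,0],[0,0,0],[0,0,0],[0,0,0]]}' >/dev/null; python3 w.py '[.6257,.1288,.16]'; python3 -m inch '{"travel":[[0,0.1,0],[0,0.1,0],[0,0.1,0],[0,0.1,0],[0,0.1,0]],"delta_rot":[[0,0,0],[0,0,0],[0,0,0],[0,0,0],[0,0,0]]}' >/dev/null;  python3 w.py '[.6257,.1288,.16]'  '[.6257,.1288,.104]'
```

```text
[.6257,.1288,.16] -> [-0.016  0.105 -0.066]
t 4.42 p [0.6134 0.1323 0.1521] yaw -6.91 dz turn frac -0.0001 tilt [0.0009 0.0001] w 0.03554499021936361 F [-0.3 -0.1 -0. ] ff 14.99966521980241
[.6257,.1288,.16] -> [ 0.001  0.031 -0.066]
[.6257,.1288,.104] -> [0.001 0.03  0.401]
t 4.83 p [0.622  0.1291 0.1521] yaw -6.93 dz turn frac -0.0003 tilt [0.0005 0.    ] w 0.035785484300731654 F [-0.1  0.4 -0.4] ff 14.999957727268338
```

```bash
python3 -m inch '{"travel":[[0,0.03,0],[0,0.03,0.05],[0,0.03,0.1],[0,0.03,0.15],[0,0.03,0.15]],"delta_rot":[[0,0,0],[0,0,0],[0,0,0],[0,0,0],[0,0,0]]}' >/dev/null
python3 - <<'E'
from h import *
a,_=grab('scene','pics/s3.png')
cv2.imwrite('pics/c3.png',cv2.resize(a[140:260,230:370],(700,600),interpolation=2)[:,:,::-1])
E
python3 w.py '[.6257,.1288,.104]'
```

```text
[.6257,.1288,.104] -> [-0.002  0.001  0.235]
t 5.3 p [0.6257 0.129  0.1323] yaw -6.9 dz turn frac -0.0 tilt [-0.0017 -0.0003] w 0.03582392634108327 F [ 0.7  0.3 -0.8] ff 15.000017839483917
```

View pics/c3.png

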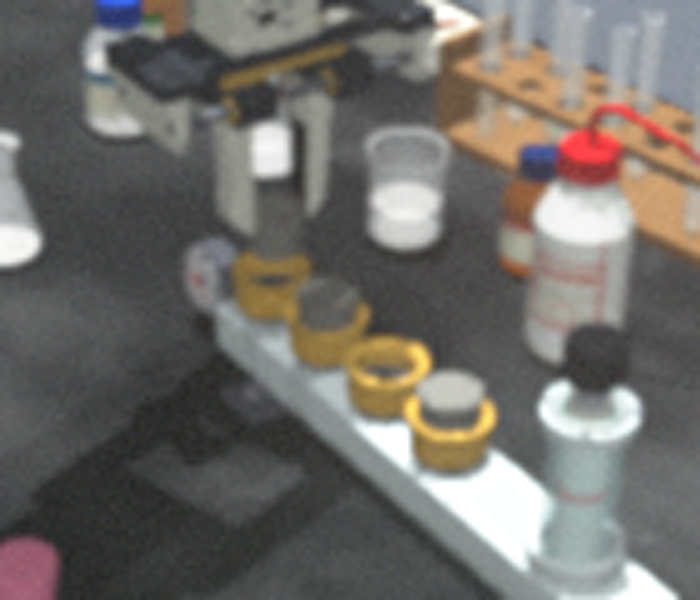

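The stopper (crop about 277,225) is above the leftmost cup (about 271,285), within about 2 mm. I descend while watching the force.

```bash
python3 -m inch '{"travel":[[0,-0.008,0.04],[0,-0.008,0.08],[0,-0.008,0.12],[0,-0.008,0.15],[0,-0.008,0.15]],"delta_rot":[[0,0,0],[0,0,0],[0,0,0],[0,0,0],[0,0,0]]}' >/dev/null; python3 w.py '[.6257,.1288,.104]'; python3 -m inch '{"travel":[[0,0,0.03],[0,0,0.06],[0,0,0.085],[0,0,0.085],[0,0,0.085]],"delta_rot":[[0,0,0],[0,0,0],[0,0,0],[0,0,0],[0,0,0]]}' >/dev/null; python3 w.py '[.6257,.1288,.104]'
```

```text
[.6257,.1288,.104] -> [-0.002  0.008  0.086]
t 5.72 p [0.6249 0.1292 0.1143] yaw -6.9 dz turn frac 0.0 tilt [-0.0013 -0.0002] w 0.0355792993691069 F [-0.1 -0.2 -0.1] ff 15.000023650936782
[.6257,.1288,.104] -> [-0.003  0.005  0.009]
t 6.13 p [0.6252 0.1292 0.1051] yaw -6.9 dz turn frac 0.0 tilt [-0.0003 -0.    ] w 0.035727479079039094 F [-0.4 -0.1  0.3] ff 14.999885328579694
```

```bash
python3 -m inch '{"travel":[[0,0,0.015],[0,0,0.015],[0,0,0.015],[0,0,0.015],[0,0,0.015]],"delta_rot":[[0,0,0],[0,0,0],[0,0,0],[0,0,0],[0,0,0]]}' >/dev/null; python3 w.py;  python3 -m inch '{"travel":[[0,0,0],[0,0,0],[0,0,0],[0,0,0],[0,0,0]],"delta_rot":[[0,0,0],[0,0,0],[0,0,0],[0,0,0],[0,0,0]]}' 0.3 >/dev/null; python3 w.py; python3 -m inch '{"travel":[[0,0,-0.1],[0,0,-0.3],[0,0,-0.5],[0,0,-0.7],[0,0,-0.7]],"delta_rot":[[0,0,0],[0,0,0],[0,0,0],[0,0,0],[0,0,0]]}' >/dev/null; python3 w.py '[.46,-.1163,.14]'
```

```text
t 6.55 p [0.6252 0.1293 0.1036] yaw -6.9 dz turn frac 0.0 tilt [0.0001 0.    ] w 0.035607726030169456 F [0.4 0.7 0.5] ff 14.999869437888265
t 6.97 p [0.6253 0.1292 0.1036] yaw -6.9 dz turn frac 0.0 tilt [ 0.0001 -0.    ] w 0.06276539834882071 F [ 0.8 -0.4 -0.2] ff 0.0
[.46,-.1163,.14] -> [-2.201 -1.136  0.438]
t 7.38 p [0.6267 0.1295 0.194 ] yaw -6.9 dz turn frac 0.0 tilt [0.0069 0.0011] w 0.06503145008383275 F [ 1.3  0.5 -0. ] ff 0.0
```

```bash
python3 -m inch '{"travel":[[-0.1,-0.2,0],[-0.3,-0.4,0],[-0.5,-0.6,0],[-0.75,-0.8,0],[-1,-1,0]],"delta_rot":[[0,0,0],[0,0,0],[0,0,0],[0,0,0],[0,0,0]]}' >/dev/null;python3 -m inch '{"travel":[[-0.2,-0.04,0],[-0.4,-0.08,0],[-0.6,-0.13,0],[-0.8,-0.13,0],[-1,-0.13,0]],"delta_rot":[[0,0,0],[0,0,0],[0,0,0],[0,0,0],[0,0,0]]}' >/dev/null; python3 -m inch '{"travel":[[-0.1,0,0.05],[-0.2,0,0.1],[-0.2,0,0.2],[-0.2,0,0.4],[-0.2,0,0.44]],"delta_rot":[[0,0,0],[0,0,0],[0,0,0],[0,0,0],[0,0,0]]}' >/dev/null; python3 -m inch '{"travel":[[0,0,0],[0,0,0],[0,0,0],[0,0,0],[0,0,0]],"delta_rot":[[0,0,0],[0,0,0],[0,0,0],[0,0,0],[0,0,0]]}' >/dev/null
python3 - <<'E'
from h import *
a,_=grab('scene','pics/s4.png')
cv2.imwrite('pics/c4.png',cv2.resize(a[170:310,200:360],(640,560),interpolation=2)[:,:,::-1])
E
python3 w.py '[.461,-.1163,.1]' '[.461,-.1163,.041]'
```

```text
[.461,-.1163,.1] -> [0.004 0.015 0.295]
[.461,-.1163,.041] -> [0.004 0.014 0.786]
t 9.1 p [ 0.4591 -0.1165  0.1353] yaw -6.89 dz turn frac 0.0001 tilt [ 0.0008 -0.0003] w 0.06506500348820887 F [-0.1  0.1 -0.3] ff 0.0
```

View pics/c4.png

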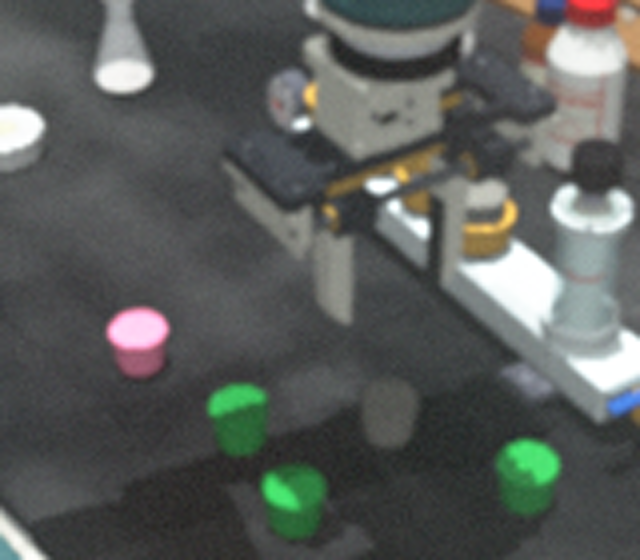

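The fingers, at about (335,280) and (452,240), straddle spare B at (388,410), and the green ones are clear. I grip it.

```bash
python3 -m inch '{"travel":[[0,0.014,0.16],[0,0.014,0.32],[0,0.014,0.48],[0,0.014,0.64],[0,0.014,0.786]],"delta_rot":[[0,0,0],[0,0,0],[0,0,0],[0,0,0],[0,0,0]]}' >/dev/null; python3 -m inch '{"travel":[[0,0,0],[0,0,0],[0,0,0],[0,0,0],[0,0,0]],"delta_rot":[[0,0,0],[0,0,0],[0,0,0],[0,0,0],[0,0,0]]}' >/dev/null; python3 w.py '[.461,-.1163,.0428]';python3 -m inch '{"travel":[[0,0,0],[0,0,0],[0,0,0],[0,0,0],[0,0,0]],"delta_rot":[[0,0,0],[0,0,0],[0,0,0],[0,0,0],[0,0,0]]}' 1 15 >/dev/null; python3 -m inch '{"travel":[[0,0,0],[0,0,0],[0,0,0],[0,0,0],[0,0,0]],"delta_rot":[[0,0,0],[0,0,0],[0,0,0],[0,0,0],[0,0,0]]}' >/dev/null; python3 w.py '[.6113,.0095,.16]'; python3 -m inch '{"travel":[[0,0,-0.1],[0,0,-0.3],[0,0,-0.5],[0,0,-0.75],[0,0,-0.98]],"delta_rot":[[0,0,0],[0,0,0],[0,0,0],[0,0,0],[0,0,0]]}' >/dev/null; python3 w.py '[.6113,.0095,.16]'
```

```text
[.461,-.1163,.0428] -> [ 0.005 -0.002 -0.01 ]
t 9.93 p [ 0.4611 -0.1169  0.0416] yaw -6.9 dz turn frac 0.0 tilt [ 0.0016 -0.0005] w 0.0651198939115353 F [-0.3 -0.  -0.6] ff 0.0
[.6113,.0095,.16] -> [ 1.195  1.121 -0.997]
t 10.77 p [ 0.4606 -0.1168  0.0404] yaw -6.9 dz turn frac 0.0 tilt [-0.0001  0.    ] w 0.03605022625156075 F [0.4 0.7 0.9] ff 15.00012598819012
[.6113,.0095,.16] -> [1.195 1.123 0.003]
t 11.18 p [ 0.4603 -0.1167  0.1603] yaw -6.9 dz turn frac 0.0 tilt [ 0.0002 -0.0001] w 0.03575003913790859 F [ 0.2 -0.6  0.4] ff 15.00003210203431
```

```bash
python3 -m inch '{"travel":[[0.2,0.1,0],[0.4,0.3,0],[0.6,0.5,0],[0.8,0.75,0],[1,1,0]],"delta_rot":[[0,0,0],[0,0,0],[0,0,0],[0,0,0],[0,0,0]]}' >/dev/null; python3 -m inch '{"travel":[[0.1,0.1,0],[0.195,0.115,0],[0.195,0.115,0],[0.195,0.115,0.1],[0.195,0.115,0.2]],"delta_rot":[[0,0,0],[0,0,0],[0,0,0],[0,0,0],[0,0,0]]}' >/dev/null;python3 -m inch '{"travel":[[0,0,0],[0,0,0],[0,0,0],[0,0,0],[0,0,0]],"delta_rot":[[0,0,0],[0,0,0],[0,0,0],[0,0,0],[0,0,0]]}' >/dev/null
python3 - <<'E'
from h import *
a,_=grab('scene','pics/s5.png')
cv2.imwrite('pics/c5.png',cv2.resize(a[140:260,230:370],(700,600),interpolation=2)[:,:,::-1])
E
python3 w.py '[.6113,.0095,.102]'
```

```text
[.6113,.0095,.102] -> [0.002 0.004 0.27 ]
t 12.48 p [0.6107 0.0094 0.1344] yaw -6.91 dz turn frac -0.0001 tilt [ 0.0007 -0.    ] w 0.03579325280649914 F [-0.5 -0.3 -0.5] ff 14.999875119247008
```

View pics/c5.png

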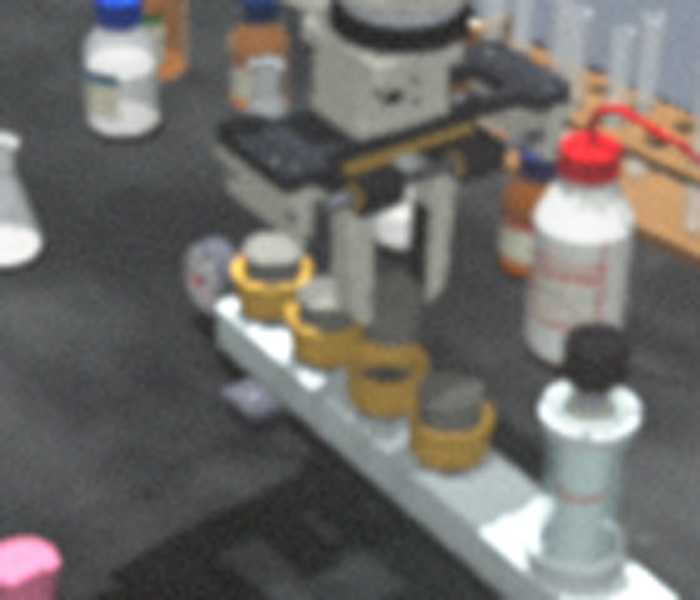

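Stopper A sits in the leftmost cup at the same height as its neighbours (272,250). Stopper B (395,305) is over its cup (388,372), with the same small offset as last time. I lower and release it.

```bash
python3 -m inch '{"travel":[[0,0,0.05],[0,0,0.1],[0,0,0.15],[0,0,0.2],[0,0,0.2]],"delta_rot":[[0,0,0],[0,0,0],[0,0,0],[0,0,0],[0,0,0]]}' >/dev/null; python3 w.py; python3 -m inch '{"travel":[[0,0,0.03],[0,0,0.06],[0,0,0.07],[0,0,0.07],[0,0,0.07]],"delta_rot":[[0,0,0],[0,0,0],[0,0,0],[0,0,0],[0,0,0]]}' >/dev/null; python3 w.py;  python3 -m inch '{"travel":[[0,0,0],[0,0,0],[0,0,0],[0,0,0],[0,0,0]],"delta_rot":[[0,0,0],[0,0,0],[0,0,0],[0,0,0],[0,0,0]]}' 0.3 >/dev/null; python3 w.py; python3 -m inch '{"travel":[[0,0,-0.1],[0,0,-0.3],[0,0,-0.5],[0,0,-0.7],[0,0,-0.95]],"delta_rot":[[0,0,0],[0,0,0],[0,0,0],[0,0,0],[0,0,0]]}' >/dev/null; python3 w.py '[.5911,-.1586,.24]'
```

```text
t 12.9 p [0.61   0.0096 0.108 ] yaw -6.9 dz turn frac 0.0 tilt [-0.0023  0.0001] w 0.0358052930982148 F [-0.4  0.4 -0.5] ff 14.999994033787516
t 13.32 p [0.6107 0.0095 0.1016] yaw -6.9 dz turn frac 0.0 tilt [ 0.0001 -0.    ] w 0.035569883296702326 F [ 0.1  0.2 -0.5] ff 14.99987893672369
t 13.73 p [0.6107 0.0095 0.1017] yaw -6.9 dz turn frac -0.0 tilt [0.0001 0.    ] w 0.06338348365075996 F [-0.6  0.2  0.1] ff 0.0
[.5911,-.1586,.24] -> [-1.41   0.011 -0.193]
t 14.15 p [0.6102 0.0095 0.2168] yaw -6.9 dz turn frac 0.0 tilt [-0.0009  0.    ] w 0.06469420338923526 F [-0.5 -0.  -0.4] ff 0.0
```

Run:
```python
from h import *
import cv2
def im(f): return cv2.imread(f)[:,:,::-1]
for n,f,(u0,v0,u1,v1) in(('top','pics/top0.png',(326,155,352,188)),('scene','pics/scene0.png',(338,200,362,228))):
    g=im(f)[v0:v1,u0:u1].max(2).astype(float); print(n,g.min())
    for th in (40,50,60):
        m=(g<th).astype(np.uint8); k,l,st,c=cv2.connectedComponentsWithStats(m)
        for i in range(1,k):
            if st[i,4]>40: print(th,st[i],(c[i]+[u0,v0]).round(1))
a=cv2.resize(im('pics/top0.png')[150:195,315:365],(500,450),interpolation=2); b=cv2.resize(im('pics/scene0.png')[195:265,325:375],(300,420),interpolation=2)
b=np.vstack([b,np.zeros((30,300,3),np.uint8)]); cv2.imwrite('pics/pl.png',np.hstack([a,b])[:,:,::-1])
for n,p in(('top',[(279+0,205)]),):pass
c=np.array([.5909,-.1593])
for n in('top','scene'):
    k=robot.get_calibration(n);K=np.array([[k['fx'],0,k['cx']],[0,k['fy'],k['cy']],[0,0,1.]]);R=np.array(k['orientation']).T
    for z in(.186,.174,.145): print(n,z,cv2.projectPoints(np.array([[*c,z]]),cv2.Rodrigues(R)[0],-R@np.array(k['origin']),K,np.array([k['k1'],0,0,0.]))[0].ravel().round(1))
```

```text
top 35.0
scene 50.0
60 [ 4 10 14  8 66] [348.8 213.5]
top 0.186 [340.5 167. ]
top 0.174 [339.7 168. ]
top 0.145 [337.7 170.5]
scene 0.186 [349.2 206.7]
scene 0.174 [348.8 210.7]
scene 0.145 [347.7 220.3]
```

View pics/pl.png

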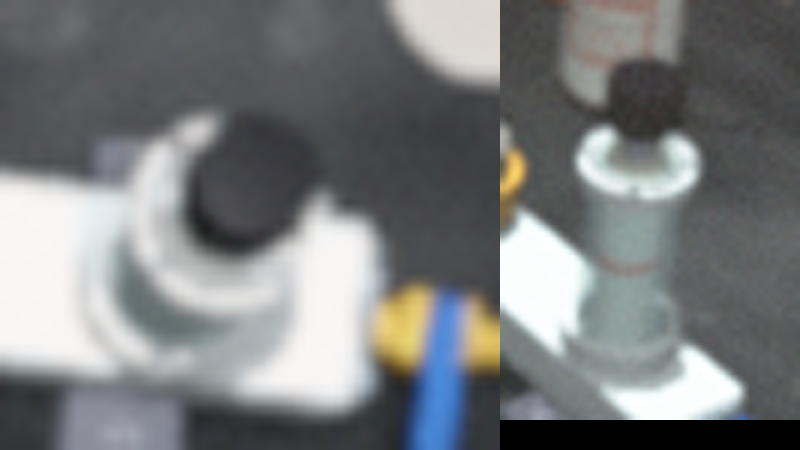

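The grip centre is at (340.2,167.3) in the top view and (349.1,210.8) in the scene view. Both agree within about 1 mm with the bar-fit prediction of (0.591,-0.159). I move above it and check the stoppers from there.

```bash
python3 -m inch '{"travel":[[0,0,-0.2],[-0.2,0,-0.3],[-0.5,0,-0.3],[-0.8,0,-0.3],[-1,0,-0.3]],"delta_rot":[[0,0,0],[0,0,0],[0,0,0],[0,0,0],[0,0,0]]}' >/dev/null; python3 -m inch '{"travel":[[-0.2,0.01,0],[-0.4,0.01,0],[-0.415,0.01,0],[-0.415,0.01,0],[-0.415,0.01,0]],"delta_rot":[[0,0,0],[0,0,0],[0,0,0],[0,0,0],[0,0,0]]}' >/dev/null;python3 -m inch '{"travel":[[0,0,0],[0,0,0],[0,0,0],[0,0,0],[0,0,0]],"delta_rot":[[0,0,0],[0,0,0],[0,0,0],[0,0,0],[0,0,0]]}' >/dev/null
python3 - <<'E'
from h import *
a,_=grab('scene','pics/s6.png'); b,d=grab('top','pics/t6.png')
A=cv2.resize(a[130:270,250:390],(400,400),interpolation=2); B=cv2.resize(b[145:195,210:310],(800,200*2)[:2],interpolation=2)
B=cv2.resize(B,(400,200)); B=np.vstack([B,np.zeros((200,400,3),np.uint8)])
cv2.imwrite('pics/c6.png',np.hstack([A,B])[:,:,::-1])
from scipy import ndimage
g=b.astype(float)
P=[(.6257,.1288),(.6185,.0691),(.6113,.0095),(.6041,-.0501)]
k=robot.get_calibration('top');K=np.array([[k['fx'],0,k['cx']],[0,k['fy'],k['cy']],[0,0,1.]]);R=np.array(k['orientation']).T
sat=b.max(2).astype(int)-b.min(2)
for p in P:
    u,v=cv2.projectPoints(np.array([[*p,.09]]),cv2.Rodrigues(R)[0],-R@np.array(k['origin']),K,np.array([k['k1'],0,0,0.]))[0].ravel()
    yy,xx=np.mgrid[:420,:560]; m=(sat<45)&(np.hypot(xx-u,yy-v)<9)
    l,n=ndimage.label(m); i=l[int(round(v)),int(round(u))]; c=ndimage.center_of_mass(l==i)
    print('pred',round(u,1),round(v,1),'n',(l==i).sum(),'xyz',onplane('top',c[1],c[0],.09).round(4),'expected',p,'depth z',atdepth('top',c[1],c[0],np.median(d[(l==i)])).round(4)[2])
E
python3 w.py '[.591,-.1593,.25]' '[.591,-.1593,.177]'
```

```text
pred 226.7 160.6 n 183 xyz [0.6278 0.1295 0.09  ] expected (0.6257, 0.1288) depth z 0.0909
pred 249.0 163.5 n 176 xyz [0.6191 0.0715 0.09  ] expected (0.6185, 0.0691) depth z 0.0911
pred 271.3 166.5 n 164 xyz [0.6106 0.008  0.09  ] expected (0.6113, 0.0095) depth z 0.0909
pred 293.5 169.4 n 146 xyz [ 0.6021 -0.0487  0.09  ] expected (0.6041, -0.0501) depth z 0.0911
[.591,-.1593,.25] -> [-0.003 -0.003  0.013]
[.591,-.1593,.177] -> [-0.003 -0.003  0.621]
t 15.5 p [ 0.5915 -0.159   0.2516] yaw -6.88 dz turn frac 0.0002 tilt [-0.  0.] w 0.06510954461503461 F [ 0.3 -0.5  0.4] ff 0.0
```

View pics/c6.png

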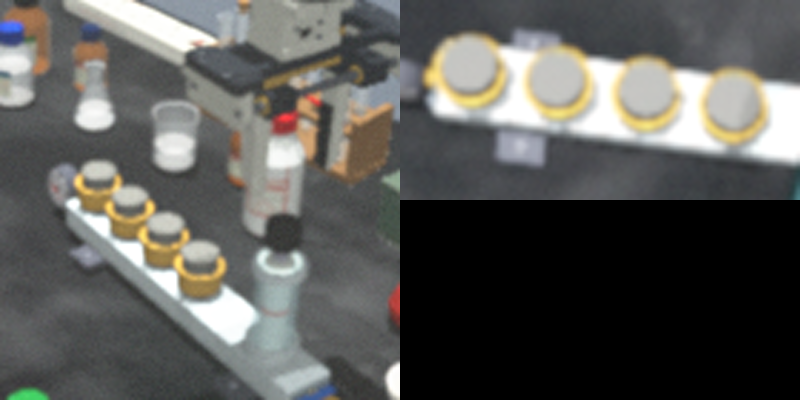

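All four stoppers sit at the same height (tops at z≈0.091, about (470,65) to (733,105) in the right panel). The open gripper hangs over the black grip (284,232). I lower onto the grip and close gently.

```bash
python3 -m inch '{"travel":[[0,-0.003,0.12],[0,-0.003,0.24],[0,-0.003,0.36],[0,-0.003,0.48],[0,-0.003,0.62]],"delta_rot":[[0,0,0],[0,0,0],[0,0,0],[0,0,0],[0,0,0]]}' >/dev/null; python3 -m inch '{"travel":[[0,0,0],[0,0,0],[0,0,0],[0,0,0],[0,0,0]],"delta_rot":[[0,0,0],[0,0,0],[0,0,0],[0,0,0],[0,0,0]]}' >/dev/null; python3 w.py '[.591,-.1593,.177]'; python3 -m inch '{"travel":[[0,0,0],[0,0,0],[0,0,0],[0,0,0],[0,0,0]],"delta_rot":[[0,0,0],[0,0,0],[0,0,0],[0,0,0],[0,0,0]]}' 1 12 >/dev/null; python3 w.py;python3 -m inch '{"travel":[[0,0,0],[0,0,0],[0,0,0],[0,0,0],[0,0,0]],"delta_rot":[[0,0,0],[0,0,0],[0,0,0],[0,0,0],[0,0,0]]}' 1 12 >/dev/null; python3 w.py;  python3 -m inch '{"travel":[[0,0,0],[0,0,0],[0,0,0],[0,0,0],[0,0,0]],"delta_rot":[[0,0,0],[0,0,0],[0,0,0],[0,0,0],[0,0,0]]}' >/dev/null; python3 w.py; python3 -c "
from bench import robot; print(robot.sense()['ft_torque'])"
```

```text
[.591,-.1593,.177] -> [-0.001 -0.003  0.009]
t 16.33 p [ 0.5914 -0.1593  0.1781] yaw -6.9 dz turn frac 0.0 tilt [ 0.0013 -0.0004] w 0.06484477891292086 F [-0.2 -0.6 -0.2] ff 0.0
t 16.75 p [ 0.5911 -0.1592  0.1772] yaw -6.9 dz turn frac 0.0 tilt [ 0.0001 -0.    ] w 0.03592489208916714 F [0.3 0.8 0.2] ff 0.0
t 17.17 p [ 0.591  -0.1591  0.1772] yaw -6.9 dz turn frac 0.0 tilt [-0.0002  0.    ] w 0.03162455222168138 F [-1.8  1.3  1.8] ff 12.000172734260559
t 17.58 p [ 0.591  -0.1591  0.1772] yaw -6.9 dz turn frac 0.0 tilt [-0.0001  0.    ] w 0.031785054217677924 F [-2.9  0.7  1.8] ff 12.000114172697067
[ 0.05565099  0.73491049 -0.03608494]
```

```bash
cat > f.py <<'E'
from h import *
s=robot.sense(); R=np.array(s['tool_rot']); print('p',np.round(s['tcp_pos'],4),'Ftool',(R.T@s['wrist_force']).round(2),'Ttool',(R.T@s['ft_torque']).round(2),'ff',s['finger_force'],'t',s['time_s'])
E
python3 -m inch '{"travel":[[0,-0.003,0],[0,-0.003,0],[0,-0.003,0],[0,-0.003,0],[0,-0.003,0]],"delta_rot":[[0,0,0],[0,0,0],[0,0,0],[0,0,0],[0,0,0]]}' 1 20 >/dev/null; python3 f.py
python3 -m inch '{"travel":[[0,0,-0.005],[0,0,-0.01],[0,0,-0.015],[0,0,-0.02],[0,0,-0.02]],"delta_rot":[[0,0,0],[0,0,0],[0,0,0],[0,0,0],[0,0,0]]}' >/dev/null; python3 f.py
```

```text
p [ 0.5908 -0.1591  0.1772] Ftool [ 0.22 -0.57 -0.82] Ttool [ 0.2  -0.11 -0.05] ff 19.99999701976776 t 18.0
p [ 0.5907 -0.1591  0.1796] Ftool [-0.14  0.56  2.69] Ttool [ 0.1  -0.12 -0.02] ff 19.999646544456482 t 18.4167
```

The side force is nearly zero and the weight is carried. I draw it up in two parts.

```bash
python3 -m inch '{"travel":[[0,0,-0.03],[0,0,-0.06],[0,0,-0.1],[0,0,-0.14],[0,0,-0.16]],"delta_rot":[[0,0,0],[0,0,0],[0,0,0],[0,0,0],[0,0,0]]}' >/dev/null; python3 f.py; python3 -m inch '{"travel":[[0,0,-0.04],[0,0,-0.09],[0,0,-0.14],[0,0,-0.2],[0,0,-0.235]],"delta_rot":[[0,0,0],[0,0,0],[0,0,0],[0,0,0],[0,0,0]]}' >/dev/null; python3 -m inch '{"travel":[[0,0,0],[0,0,0],[0,0,0],[0,0,0],[0,0,0]],"delta_rot":[[0,0,0],[0,0,0],[0,0,0],[0,0,0],[0,0,0]]}' >/dev/null; python3 f.py
python3 - <<'E'
from h import *
a,_=grab('scene','pics/s7.png')
cv2.imwrite('pics/c7.png',cv2.resize(a[150:270,290:410],(600,600),interpolation=2)[:,:,::-1])
E
python3 f.py
```

```text
p [ 0.5909 -0.1592  0.1999] Ftool [-0.86 -0.03  2.28] Ttool [ 0.06 -0.1   0.01] ff 19.999780654907227 t 18.8333
p [ 0.5906 -0.1591  0.2266] Ftool [-0.45 -0.02  2.53] Ttool [ 0.06 -0.05 -0.  ] ff 19.999556243419647 t 19.6667
p [ 0.5906 -0.1591  0.2267] Ftool [0.05 0.44 2.43] Ttool [ 0.07 -0.1   0.  ] ff 19.99975472688675 t 19.7167
```

View pics/c7.png

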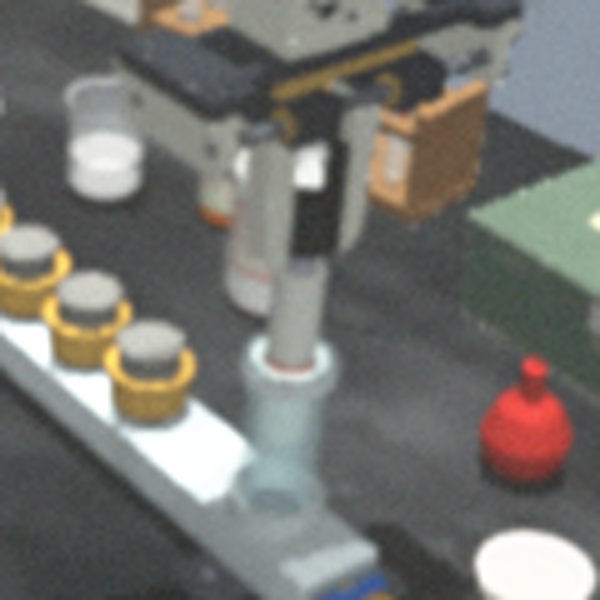

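The red ring (290,365) sits at the rim, the plunger is straight, and it has been drawn 49.5 mm with negligible side force. I hand the job in.

```bash
python3 -c "
from bench import robot; print(robot.close_job())"
```

```text
the job is handed in; nothing more can be done
None
```

Both open ports now hold a grey stopper, fully home. The gripper holds the plunger with its red ring at the rim, drawn 49.5 mm with almost no side force. I handed the job in at about 20 s, but the hand-in returned no verdict.

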